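# Bleed the air manifold with its push-pull valve

## Robot

A 7-joint arm with a two-finger parallel gripper is mounted at the origin on a cart in front of the work surface, level with it; the furniture and walls round the work are solid. World frame = base frame: x ahead of the robot, y to its left, z up, the work surface at z = 0. Lengths are in m, angles in rad, forces in N, time in s.
With the tool pointing down it reaches from about 0.4 to 0.9 m from the base axis. Payload 5.5 kg.
Tool frame: the origin (TCP) lies at the very end of the fingers, on their centre line; the grasp point (between the pads) lies 19 mm behind it; z points along the fingers, y is the direction in which the jaws open and shut (so a half turn about z gives the same grasp; the last joint's range is limited). The gripper opens to 92 mm and grips with 3 to 60 N. Pads are 19 mm wide; open, the fingers measure 130 mm over their backs; the gripper's body (75 mm by 190 mm) begins 47 mm behind the grasp point.
Start: joints at [-0.97, 0.501, -0.427, 1.55, 0.221, 1.138, -0.21], TCP at [0.215, 0.613, 0.227] pointing down, gripper open.
Joint ranges: [-2.88, 2.88], [-0.31, 2.03], [-1.54, 1.56], [0.2, 2.42], [-1.41, 4.55], [0.19, 2.02], [-2.57, 2.57]. Speed limits (rad/s): [2.57, 2.57, 3.14, 3.14, 3.14, 3.14, 3.14].

## Interface

Orientations are given as a unit quaternion [x, y, z, w].
In Python, from workcell import ctrl gives the robot as it stands.
- The arm moves only by the tool drive_tool, never from a script. Its argument "motion" is a list that holds one entry, the list of rows, each a list of 5 numbers: the shift along the world's x, y, z each as a share of 20 cm, from -1 to 1, then the turn about the world's z as a share of pi/2 rad, from -1 to 1, then the closure, from 0 (fully open) to 1 (shut). A call has 1 to 5 rows; each row is the pose to reach, as a shift and turn from the pose commanded when the call began; what a row does not reach only later rows make up. A row lasts 1/12 s, in which the tool goes at most 41.7 mm and 7.16 degrees, less where a joint would pass 70% of its speed; a pose out of reach is approached as far as the arm can. A call with a number of a shift or a turn outside -1 to 1 is refused whole. A call with a gripper value outside its range is refused whole. The fingers move at their own pace and stop on an object; "squeeze" is the grip in N (left out, the last holds). Time passes only in rows, so rows that repeat a pose let the fingers close. It gives the time, the measured TCP pose, the force and the opening at its end, in the units of the state.
- ctrl.read_state(): the state, without advancing time (a new reading comes with each control period).
- ctrl.camera(name): name is "scene" or "top" or "wrist"; returns the picture (384x512x3 uint8, blue, green, red); there is no depth.
- ctrl.camera_info(name): a dict with "camera_matrix" (3x3 intrinsics, pixels), "eye" and "attitude" of the camera in the world. Camera axes: x right, y up, looking along -z (the intrinsics and any distortion apply to the point x, -y, -z); pixel columns grow to the right and rows downward; lengths in m; the calibration is good to about 2 mm. The wrist camera is an equidistant fisheye: a pixel r from the principal point sees the ray r / f radians off the axis. A picture is of the moment at which its call begins: read the wrist's pose just before it. camera_info takes no time and is no camera call; for the wrist camera it gives the pose at the moment of the call.
- ctrl.finish_job(): hands the job in, once; it reports no verdict.
Trained networks look in the newest picture that a camera, given by its name, has taken for a name from the list of things; names that differ only in an ending like _2 or _b are one class to them, and where a whole thing is asked for, a point or a joint stands for the part that bears it (a point fixed in the world has none). Each returns a list of dicts, best first, with "p" (0 to 1); they miss things now and then, are a little off and sometimes report something else, mostly with a low value. They report only what shows in the picture. A call takes as long as a camera call.
- ctrl.masks_of(camera, name): "region" (384x512 bool, what is visible of it) and "rect" ([left, top, right, bottom] in pixels, round what is visible of it).
- ctrl.mark_of(camera, name): "location" ([column, row] in pixels: a listed point, or the origin of a listed thing).
The state is a dict: "clock": time; "qpos": joint angles; "joint_velocities": joint speeds; "joint_torque": joint torques, N m; "tcp_pos": TCP position; "ee_rot": TCP orientation; "contact_force": force on the tool from outside, world axes, zero at the start; "ft_torque": the same for the moment, N m; "grip_width": finger opening in m.
Only numpy, scipy, OpenCV 4.12 (cv2) and the standard library are available. Lean on these libraries where they do the work, as an engineer would, in place of code of your own. Each camera call takes 0.05 s, during which the arm holds its last target.

## Task

Bleed the small compressed-air manifold on the worktop: of its three push-pull valve knobs, pull the one with the wide round mushroom head straight up until it snaps into its on detent, let go and see that it stays out by itself for a moment, then push it fully home again. Leave the other two as they are: the T-bar knob stays pulled out and the slim round knob stays pushed in.

Things in the scene. Friction and masses are not known exactly. Their poses are not given: they have to be found in the camera images.
- bleed_knob (a joint): travel (m) of the black mushroom-headed knob, on one of three aluminium valve blocks in a row on a dark steel rail (64x236 mm). 0 = home (off), 0.022 = fully out (on), straight up. A detent midway snaps it to the nearer end when let go; about 6 to 7 N to pull, 5 N to push. Blocks are 75 mm apart along the row (y of bleed_head), in any order.
- bleed_head (a point): middle of the mushroom head, moves with it. Head 34 mm across, 24 mm high: rim from 3 mm below to 6 mm above this point, top 12 mm above. Knob home: point is 92 mm above the worktop; block top (50 in x, 56 in y) is 30 mm below it, a nut of radius 13 on it rises to 22 mm below. z up, y along the row, x across it (nothing beside the head along x).
- supply_knob (a joint): travel of the supply knob in m, same mechanism: the knob with a T-bar head (46 x 14 x 14 mm bar, lying across the row, along x). Starts pulled out at 0.022 (on), its top then 126 mm above the worktop, and must stay out.
- drain_knob (a joint): travel of the drain knob in m, same mechanism: the slim plain round knob (18 mm in diameter, 24 mm high). Starts pushed home at 0, its top then 104 mm above the worktop, and must stay home.

How it is judged:
By the outcome, as a careful person would: the job done as asked, in the order asked, and still so for the second after the job is handed in, with the robot touching nothing.
It also fails if it takes over 29 s, if anything falls off the work surface, if the arm or the gripper's body presses on something with over 40 N, if the wrist force passes 120 N, or if a joint passes its speed limit or range.

## Working session

There is one attempt and no reset: what is moved stays moved. The work goes in short steps, Python scripts to look and compute and a tool call to move; the robot and the scene stay as the last step left them, time stands still between calls to the robot, and variables do not carry over. Pictures are saved under pics/ and viewed, and the job is handed in when it is done.

Besides the shell and the picture viewer there is one more tool, called after "Emit:" by a JSON object that holds its "fn" and its "kwargs". drive_tool: Moves the arm, as the interface text tells. Its arguments: {"type":"object","properties":{"motion":{"type":"array","items":{"type":"array","items":{"type":"array","items":{"type":"number","minimum":-1,"maximum":1}}}},"squeeze":{"type":"number"}},"required":["motion"]}

```bash
mkdir -p pics
python3 - <<'E'
from workcell import ctrl
import cv2,numpy as np
s=ctrl.read_state(); print({k:np.round(v,4).tolist() for k,v in s.items()})
for c in ["scene","top"]:
    im=ctrl.camera(c); cv2.imwrite(f"pics/{c}0.png",im)
    i=ctrl.camera_info(c); print(c,i)
    for n in ["bleed_head","supply_knob","drain_knob"]:
        print(n,[(np.round(d["location"],1),round(d["p"],2)) for d in ctrl.mark_of(c,n)][:3],[(d["rect"],round(d["p"],2)) for d in ctrl.masks_of(c,n)][:2])
E
```

```text
{'clock': 0.0, 'qpos': [-0.9698, 0.5019, -0.4268, 1.5514, 0.2208, 1.1383, -0.2103], 'joint_velocities': [-0.0018, 0.0007, 0.0007, 0.0014, -0.0002, 0.0014, -0.0008], 'joint_torque': [-0.0, -56.6589, -5.8164, -27.9112, -0.0686, 0.0308, 0.0002], 'tcp_pos': [0.2152, 0.6126, 0.2257], 'ee_rot': [0.1681, 0.9858, -0.001, -0.0002], 'contact_force': [0.6761, -0.5152, 0.14], 'ft_torque': [-0.0265, -0.0223, 0.0031], 'grip_width': 0.0918}
scene {'camera_matrix': array([[419.71513024,   0.        , 253.61811644],
       [  0.        , 419.71513024, 183.4118958 ],
       [  0.        ,   0.        ,   1.        ]]), 'eye': array([-0.03695127,  0.43045104,  0.6720224 ]), 'attitude': array([-0.19940174,  0.38608912,  0.78972977, -0.43301389])}
bleed_head [(array([271.4, 212. ]), 0.7)] [([263.8, 205.1, 278.1, 215.6], 0.79)]Traceback (most recent call last):
  File "<stdin>", line 8, in <module>
ValueError: it knows: bleed_head
```

```bash
cat > h.py <<'E'
from workcell import ctrl
import cv2,numpy as np
from scipy.spatial.transform import Rotation as R
def ray(c,px,info=None):
    i=info or ctrl.camera_info(c); K=i["camera_matrix"]; 
    x=(px[0]-K[0,2])/K[0,0]; y=(px[1]-K[1,2])/K[1,1]
    if c=="wrist":
        r=np.hypot(x,y); s=np.sin(r)/r if r>1e-9 else 1; v=np.array([x*s,-y*s,-np.cos(r)])
    else: v=np.array([x,-y,-1.])
    return np.array(i["eye"]),R.from_quat(i["attitude"]).apply(v/np.linalg.norm(v))
def atz(c,px,z,info=None):
    e,d=ray(c,px,info); return e+d*(z-e[2])/d[2]
def tri(rs):
    A=np.zeros((3,3));b=np.zeros(3)
    for e,d in rs:
        P=np.eye(3)-np.outer(d,d);A+=P;b+=P@e
    p=np.linalg.solve(A,b); return p,[np.linalg.norm((np.eye(3)-np.outer(d,d))@(p-e)) for e,d in rs]
E
python3 - <<'E'
from h import *
im=[]
rs=[]
for c in ["scene","top","wrist"]:
    i=ctrl.camera_info(c)
    a=ctrl.camera(c); im.append(a); cv2.imwrite(f"pics/{c}1.png",a)
    print(c,i["eye"],i["attitude"],i["camera_matrix"][0,0])
    for d in ctrl.mark_of(c,"bleed_head")[:2]:
        print(np.round(d["location"],1),round(d["p"],2),atz(c,d["location"],.092,i))
        if d["p"]>.5: rs.append(ray(c,d["location"],i))
print(tri(rs)); print(ctrl.read_state()["clock"])
E
```

```text
scene [-0.03695127  0.43045104  0.6720224 ] [-0.19940174  0.38608912  0.78972977 -0.43301389] 419.7151302440641
[274.5 213.1] 0.74 [0.46417979 0.03988048 0.092     ]
top [0.32817029 0.05239303 0.94734237] [-0.06086246  0.07894143  0.70454159 -0.70262733] 386.7124183438365
[246.3 199.6] 0.74 [0.47464641 0.04598392 0.092     ]
wrist [0.14523027 0.63885989 0.38428346] [-0.11364746 -0.08083644  0.5721391   0.80821196] 297.3186396354542
(array([0.47099761, 0.04182157, 0.0893749 ]), [np.float64(0.005789742143184122), np.float64(0.005789742143184252)])
0.45
```

View pics/scene1.png

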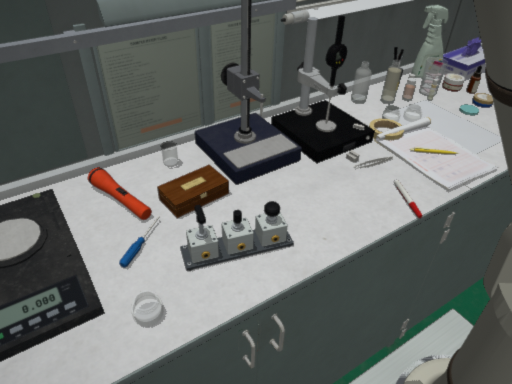

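View pics/top1.png

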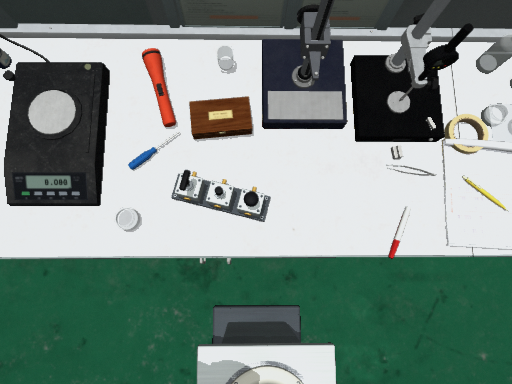

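View pics/wrist1.png

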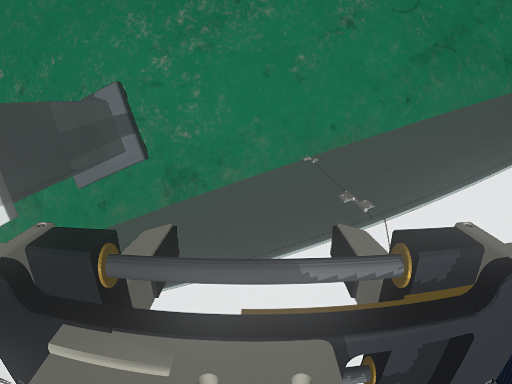

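Run:
```python
import cv2,numpy as np
a=cv2.imread("pics/scene1.png")[185:275,170:300]; b=cv2.imread("pics/top1.png")[160:230,165:280]
cv2.imwrite("pics/ca.png",cv2.resize(a,None,fx=6,fy=6,interpolation=2));cv2.imwrite("pics/cb.png",cv2.resize(b,None,fx=6,fy=6,interpolation=2))
```

```text
(no output)
```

View pics/ca.png

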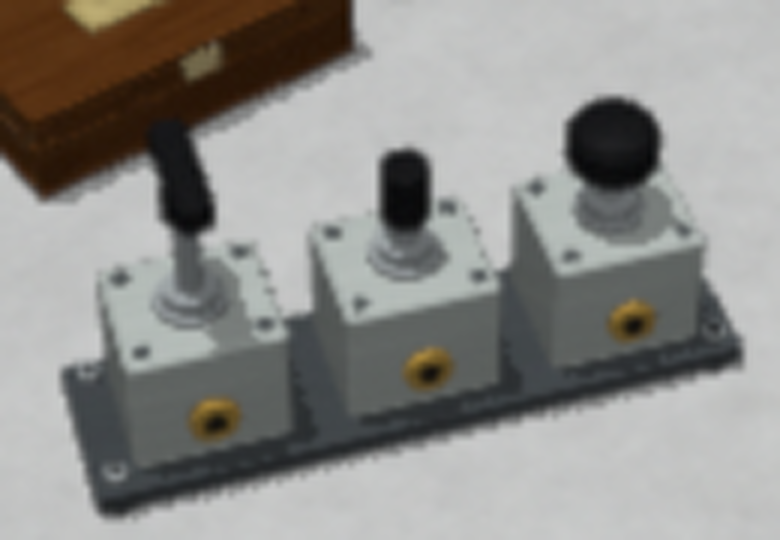

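View pics/cb.png

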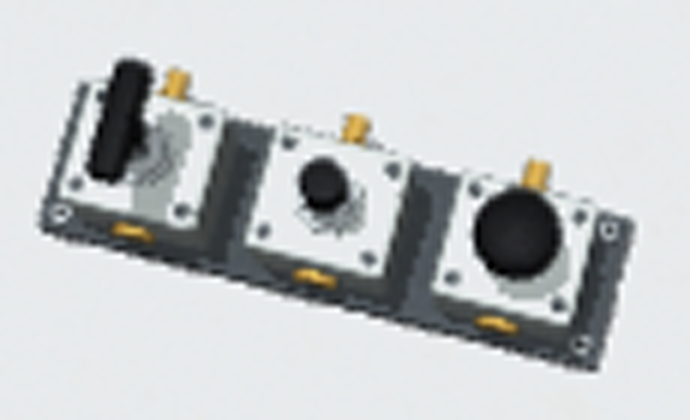

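Run:
```python
from h import *
T=lambda p:(165+p[0]/6-.4,160+p[1]/6-.4)
S=lambda p:(170+p[0]/6-.4,185+p[1]/6-.4)
print(atz("top",T((517,234)),.096),atz("scene",S((613,143)),.096),tri([ray("top",T((517,234))),ray("scene",S((613,143)))]))
print("drain",atz("top",T((322,185)),.1),atz("scene",S((405,190)),.092))
d=atz("top",T((322,185)),.1)-atz("top",T((517,234)),.098);print(np.linalg.norm(d),np.degrees(np.arctan2(d[1],d[0])))
c=[atz("top",T(p),.01)[:2] for p in [(40,228),(598,370),(635,215),(80,85)]];print(c)
for a,b in [(1,0),(2,3)]:
    d=c[b]-c[a];print(np.linalg.norm(d),np.degrees(np.arctan2(d[1],d[0])))
q=ctrl.read_state()["ee_rot"];print(R.from_quat(q).as_matrix())
```

```text
[0.47621807 0.03603254 0.096     ] [0.47525242 0.03916775 0.096     ] (array([0.47731172, 0.03657239, 0.09297723]), [np.float64(0.0008202201539429094), np.float64(0.0008202201539429214)])
drain [0.49404781 0.10846658 0.1       ] [0.49639641 0.10960742 0.092     ]
0.07466959080715287 75.9051953956249
[array([0.49382175, 0.22903348]), array([0.43517724, 0.00174028]), array([ 0.49905939, -0.01417711]), array([0.5538077 , 0.21476771])]
0.23473682186285716 75.53249492665017
0.23539989389948585 76.55123300224598
[[-9.43478110e-01  3.31434830e-01 -9.78877439e-05]
 [ 3.31434841e-01  9.43478103e-01 -1.24467356e-04]
 [ 5.11021259e-05 -1.49875635e-04 -9.99999987e-01]]
```

Emit:
{"fn": "drive_tool", "kwargs": {"motion": [[[0.08,-0.18,0,-0.06,0],[0.17,-0.37,0,-0.12,0],[0.26,-0.56,0,-0.19,0],[0.35,-0.76,0,-0.25,0],[0.44,-0.96,0,-0.31,0]]]}}

```text
clock: 0.87
tcp_pos: [0.3018, 0.4242, 0.2268]
ee_rot: [0.403, 0.915, 0.0, 0.0]
contact_force: [0.9, 0.2, 0.3]
grip_width: 0.0921
```

Emit:
{"fn": "drive_tool", "kwargs": {"motion": [[[0.08,-0.18,0,-0.06,0],[0.17,-0.37,0,-0.12,0],[0.26,-0.56,0,-0.19,0],[0.35,-0.76,0,-0.25,0],[0.44,-0.96,0,-0.31,0]]]}}

```text
clock: 1.28
tcp_pos: [0.3877, 0.2369, 0.2272]
ee_rot: [0.612, 0.791, 0.001, 0.0]
contact_force: [1.9, -1.2, -0.3]
grip_width: 0.0914
```

Emit:
{"fn": "drive_tool", "kwargs": {"motion": [[[0.08,-0.18,0,-0.06,0],[0.17,-0.37,0,-0.12,0],[0.26,-0.56,0,-0.19,0],[0.35,-0.76,0,-0.25,0],[0.44,-0.96,0,-0.31,0]]]}}

```text
clock: 1.7
tcp_pos: [0.4737, 0.0495, 0.2273]
ee_rot: [0.784, 0.62, 0.001, 0.0]
contact_force: [0.8, 1.9, 0.3]
grip_width: 0.0917
```

Run:
```python
from h import *
rs=[]
for c in ["wrist","top","scene"]:
    s=ctrl.read_state(); i=ctrl.camera_info(c); a=ctrl.camera(c); cv2.imwrite(f"pics/{c}2.png",a)
    for d in ctrl.mark_of(c,"bleed_head")[:2]:
        print(c,np.round(d["location"],1),round(d["p"],2),atz(c,d["location"],.092,i))
    for d in ctrl.masks_of(c,"bleed_head")[:2]:
        v,u=np.nonzero(d["region"]);print(" mask",d["rect"],d["p"],u.mean(),v.mean(),atz(c,(u.mean(),v.mean()),.097,i))
    m=R.from_quat(s["ee_rot"]).as_matrix();print(s["tcp_pos"],np.degrees(np.arctan2(m[1,1],m[0,1])),s["clock"])
```

```text
wrist [259.5 194.2] 0.71 [0.47673805 0.03929805 0.092     ]
 mask [244.1, 177.5, 277.5, 211.2] 0.72 261.4929245283019 196.13679245283018 [0.478468   0.03827034 0.097     ]
[0.47365748 0.04952746 0.22725363] -13.305516415317236 1.7
[0.47417045 0.04776844 0.22702073] -13.465528703248731 1.85
scene [271.4 208.3] 0.48 [0.47954812 0.03685947 0.092     ]
 mask [266.7, 203.4, 279.9, 217.9] 0.66 271.60669456066944 209.0794979079498 [0.47291505 0.04126098 0.097     ]
[0.47256583 0.05267839 0.22666158] -12.923134621354741 2.0
```

View pics/wrist2.png

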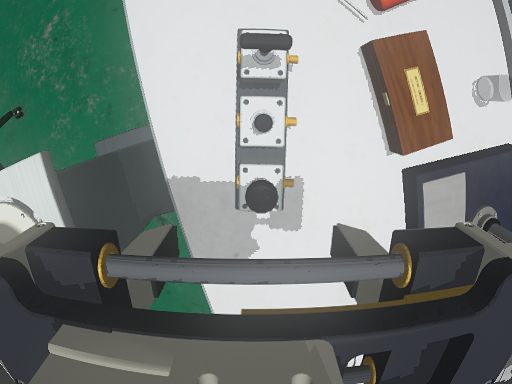

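Emit:
{"fn": "drive_tool", "kwargs": {"motion": [[[0.01,-0.03,-0.1,0,0],[0.02,-0.065,-0.2,0,0],[0.02,-0.065,-0.32,0,0],[0.02,-0.065,-0.38,0,0],[0.02,-0.065,-0.38,0,0]]]}}

```text
clock: 2.57
tcp_pos: [0.4745, 0.0391, 0.1481]
ee_rot: [0.782, 0.623, -0.002, -0.001]
contact_force: [-0.4, -0.1, -0.2]
grip_width: 0.0918
```

Run:
```python
from h import *
P=[]
for k,c in enumerate(["wrist","wrist","top","top"]):
    s=ctrl.read_state(); i=ctrl.camera_info(c); a=ctrl.camera(c); cv2.imwrite(f"pics/{c}3{k}.png",a)
    m=R.from_quat(s["ee_rot"]).as_matrix();P.append(s["tcp_pos"]);print(s["tcp_pos"],np.degrees(np.arctan2(m[1,1],m[0,1])),s["clock"])
    if c=="wrist":
      for d in ctrl.mark_of(c,"bleed_head")[:1]+[]:
        print(c,np.round(d["location"],1),round(d["p"],2),atz(c,d["location"],.092,i))
    if k==0:print(i["eye"],R.from_quat(i["attitude"]).as_matrix())
```

```text
[0.4744655  0.03910595 0.14810201] -12.933499306838895 2.5667
wrist [259.1 211.6] 0.62 [0.47743506 0.03800588 0.092     ]
[0.49169339 0.11255759 0.30578876] [[ 0.97442946  0.21497539  0.06536676]
 [-0.22466417  0.9368733   0.26794481]
 [-0.00363883 -0.27577889  0.96121421]]
[0.47675315 0.03923185 0.15075768] -12.955041932072884 2.6667
wrist [254.2 213.1] 0.84 [0.47582619 0.03687586 0.092     ]
[0.47788367 0.03909407 0.15182102] -12.984813859152425 2.7667
[0.47797484 0.03898464 0.15193756] -12.99769236253005 2.8167
```

View pics/wrist31.png

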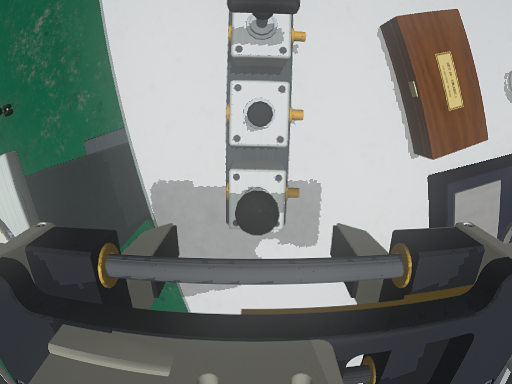

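Emit:
{"fn": "drive_tool", "kwargs": {"motion": [[[-0.005,-0.01,-0.1,-0.01,0],[-0.005,-0.01,-0.2,-0.01,0],[-0.005,-0.01,-0.3,-0.01,0],[-0.005,-0.01,-0.37,-0.01,0],[-0.005,-0.01,-0.37,-0.01,0]]]}}

```text
clock: 3.28
tcp_pos: [0.4745, 0.0363, 0.0751]
ee_rot: [0.788, 0.616, -0.001, -0.001]
contact_force: [-0.6, 1.0, 0.3]
grip_width: 0.092
```

Emit:
{"fn": "drive_tool", "kwargs": {"motion": [[[0,0,0,0,0.3],[0,0,0,0,0.6],[0,0,0,0,1],[0,0,0,0,1],[0,0,0,0,1]]], "squeeze": 25}}

```text
clock: 3.7
tcp_pos: [0.4767, 0.0365, 0.0776]
ee_rot: [0.788, 0.616, 0.001, 0.0]
contact_force: [-0.6, 0.4, 1.4]
grip_width: 0.063
```

Emit:
{"fn": "drive_tool", "kwargs": {"motion": [[[0,0,0,0,1],[0,0,0,0,1],[0,0,0,0,1],[0,0,0,0,1],[0,0,0,0,1]]]}}

```text
clock: 4.12
tcp_pos: [0.4779, 0.0359, 0.077]
ee_rot: [0.788, 0.616, 0.001, 0.001]
contact_force: [6.5, -0.9, -4.4]
grip_width: 0.0324
```

Emit:
{"fn": "drive_tool", "kwargs": {"motion": [[[0,0,0,0,1],[0,0,0,0,1],[0,0,0,0,1],[0,0,0,0,1],[0,0,0,0,1]]]}}

```text
clock: 4.53
tcp_pos: [0.4779, 0.036, 0.077]
ee_rot: [0.788, 0.616, 0.001, 0.001]
contact_force: [4.9, -0.4, -3.4]
grip_width: 0.0324
```

Emit:
{"fn": "drive_tool", "kwargs": {"motion": [[[0,0,0.025,0,1],[0,0,0.05,0,1],[0,0,0.075,0,1],[0,0,0.1,0,1],[0,0,0.115,0,1]]]}}

```text
clock: 4.95
tcp_pos: [0.4778, 0.0359, 0.0997]
ee_rot: [0.788, 0.616, 0.001, 0.001]
contact_force: [16.2, -1.6, -36.3]
grip_width: 0.0325
```

Run:
```python
from h import *
for c in ["scene","wrist"]:
    cv2.imwrite(f"pics/{c}4.png",cv2.resize(ctrl.camera(c)[150:300,130:330] if c=="scene" else ctrl.camera(c),None,fx=1 if c=="wrist" else 4,fy=1 if c=="wrist" else 4,interpolation=2))
s=ctrl.read_state();print(s["tcp_pos"],s["contact_force"],s["grip_width"],s["clock"])
```

```text
[0.47783993 0.03593085 0.09946991] [ 10.0077584   -2.23185142 -12.3484669 ] 0.03267839080110524 5.05
```

View pics/scene4.png

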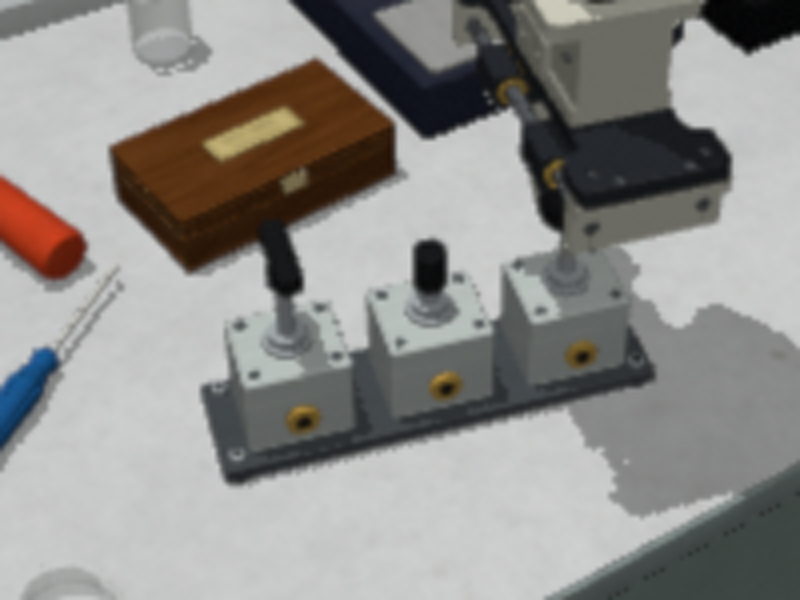

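View pics/wrist4.png

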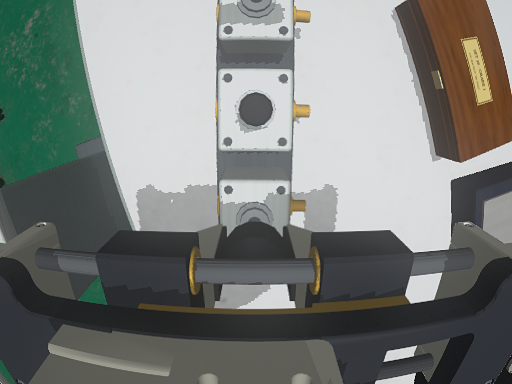

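Emit:
{"fn": "drive_tool", "kwargs": {"motion": [[[0,0,0,0,0],[0,0,0,0,0],[0,0,0,0,0],[0,0,0,0,0],[0,0,0,0,0]]]}}

```text
clock: 5.47
tcp_pos: [0.4754, 0.0366, 0.0997]
ee_rot: [0.788, 0.616, -0.0, -0.0]
contact_force: [0.3, 1.2, -0.1]
grip_width: 0.0611
```

Emit:
{"fn": "drive_tool", "kwargs": {"motion": [[[0,0,0,0,0],[0,0,0,0,0],[0,0,0,0,0],[0,0,0,0,0],[0,0,0,0,0]]]}}

```text
clock: 5.88
tcp_pos: [0.476, 0.0364, 0.0997]
ee_rot: [0.788, 0.616, 0.0, -0.0]
contact_force: [0.3, 0.0, 0.3]
grip_width: 0.0907
```

Emit:
{"fn": "drive_tool", "kwargs": {"motion": [[[0,0,0.1,0,0],[0,0,0.2,0,0],[0,0,0.3,0,0],[0,0,0.35,0,0],[0,0,0.35,0,0]]]}}

```text
clock: 6.3
tcp_pos: [0.4779, 0.0366, 0.1719]
ee_rot: [0.788, 0.616, 0.002, 0.001]
contact_force: [1.0, 0.2, 0.6]
grip_width: 0.0918
```

Run:
```python
from h import *
for c in ["scene","wrist"]:
    i=ctrl.camera_info(c);a=ctrl.camera(c)
    cv2.imwrite(f"pics/{c}5.png",cv2.resize(a[150:300,130:330] if c=="scene" else a,None,fx=1 if c=="wrist" else 4,fy=1 if c=="wrist" else 4,interpolation=2))
    for d in ctrl.mark_of(c,"bleed_head")[:1]: print(c,d,atz(c,d["location"],.114,i),atz(c,d["location"],.092,i))
s=ctrl.read_state();print(s["tcp_pos"],s["contact_force"],s["grip_width"],s["clock"])
```

```text
scene {'location': [274.6, 201.7], 'p': 0.5} [0.47295191 0.03477994 0.114     ] [0.49305481 0.01918063 0.092     ]
wrist {'location': [257.2, 210.9], 'p': 0.68} [0.47796323 0.0364096  0.114     ] [0.47635691 0.0288779  0.092     ]
[0.47507746 0.03630785 0.1685514 ] [-0.64669691  0.31635541 -0.18604152] 0.09176637637096012 6.5
```

View pics/scene5.png

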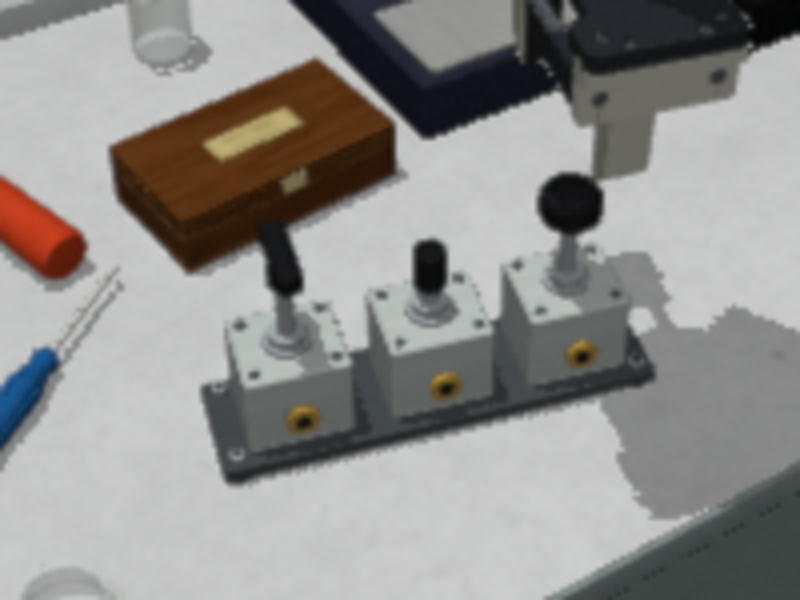

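View pics/wrist5.png

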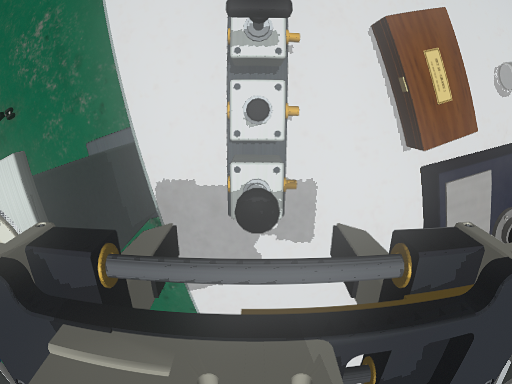

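Emit:
{"fn": "drive_tool", "kwargs": {"motion": [[[0,0,0,0,1],[0,0,0,0,1],[0,0,0,0,1],[0,0,0,0,1],[0,0,0,0,1]]], "squeeze": 25}}

```text
clock: 6.92
tcp_pos: [0.4759, 0.0364, 0.1695]
ee_rot: [0.788, 0.616, -0.0, -0.0]
contact_force: [1.0, -0.5, -0.1]
grip_width: 0.0632
```

Emit:
{"fn": "drive_tool", "kwargs": {"motion": [[[0,0,0,0,1],[0,0,0,0,1],[0,0,0,0,1],[0,0,0,0,1],[0,0,0,0,1]]]}}

```text
clock: 7.33
tcp_pos: [0.4761, 0.0364, 0.1698]
ee_rot: [0.788, 0.616, 0.0, 0.0]
contact_force: [-0.1, 0.1, -0.3]
grip_width: 0.0295
```

Emit:
{"fn": "drive_tool", "kwargs": {"motion": [[[0,0,-0.05,0,1],[0,0,-0.1,0,1],[0,0,-0.15,0,1],[0,0,-0.17,0,1],[0,0,-0.17,0,1]]]}}

```text
clock: 7.75
tcp_pos: [0.4746, 0.0362, 0.1339]
ee_rot: [0.788, 0.616, -0.002, -0.001]
contact_force: [-0.6, -0.7, -0.3]
grip_width: 0.0011
```

Fingers are shut above the head; now I press down slowly to about z = 0.1035.

Emit:
{"fn": "drive_tool", "kwargs": {"motion": [[[0,0,-0.035,0,1],[0,0,-0.07,0,1],[0,0,-0.105,0,1],[0,0,-0.135,0,1],[0,0,-0.155,0,1]]]}}

```text
clock: 8.17
tcp_pos: [0.4757, 0.0364, 0.1039]
ee_rot: [0.788, 0.616, -0.0, -0.0]
contact_force: [-3.2, 0.3, 23.7]
grip_width: 0.0003
```

Emit:
{"fn": "drive_tool", "kwargs": {"motion": [[[0,0,0,0,1],[0,0,0,0,1]]]}}

```text
clock: 8.33
tcp_pos: [0.4759, 0.0363, 0.1044]
ee_rot: [0.788, 0.616, -0.0, -0.0]
contact_force: [0.5, 0.3, -0.2]
grip_width: 0.0004
```

Emit:
{"fn": "drive_tool", "kwargs": {"motion": [[[0,0,0.1,0,1],[0,0,0.25,0,1],[0,0,0.4,0,1],[0,0,0.5,0,1],[0,0,0.5,0,1]]]}}

```text
clock: 8.75
tcp_pos: [0.4791, 0.0368, 0.209]
ee_rot: [0.788, 0.616, 0.004, 0.002]
contact_force: [0.3, -0.0, -0.5]
grip_width: 0.0001
```

Run:
```python
from h import *
for c in ["scene","wrist"]:
    i=ctrl.camera_info(c);a=ctrl.camera(c)
    cv2.imwrite(f"pics/{c}6.png",cv2.resize(a[150:300,130:330] if c=="scene" else a,None,fx=1 if c=="wrist" else 4,fy=1 if c=="wrist" else 4,interpolation=2))
    for d in ctrl.mark_of(c,"bleed_head")[:1]: print(c,d,atz(c,d["location"],.114,i),atz(c,d["location"],.092,i))
s=ctrl.read_state();print(s["tcp_pos"],s["contact_force"],s["grip_width"],s["clock"])
```

```text
scene {'location': [272.9, 212.3], 'p': 0.7} [0.448737   0.05603052 0.114     ] [0.46788523 0.04126902 0.092     ]
wrist {'location': [256.4, 192.3], 'p': 0.68} [0.47951017 0.04106932 0.114     ] [0.47824287 0.03502988 0.092     ]
[0.47513133 0.03630621 0.20363765] [0.09963819 0.40582285 0.08236376] 0.00040681754609003866 8.95
```

View pics/scene6.png

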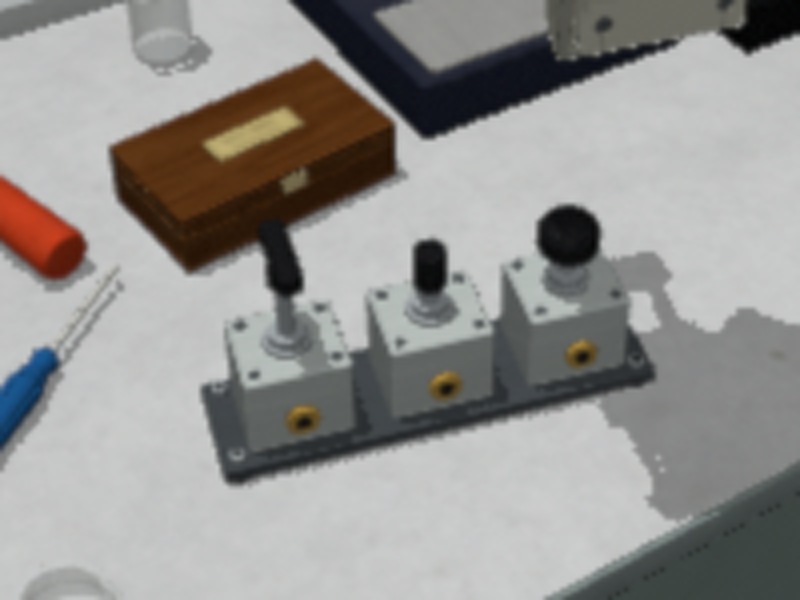

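The head is back at about (272, 209) px in the scene image, where it started. The T-bar knob is still out and the slim knob still in.

```bash
python3 -c "
from workcell import ctrl
print(ctrl.finish_job())"
```

```text
the job is handed in; nothing more can be done
None
```

The bleed was done in the order asked, and I handed the job in at about 9 s of the 29 s allowed. I gripped the mushroom knob across the row and pulled it up 22–23 mm to its stop, where the vertical force peaked at about 36 N. I then opened the gripper and backed off upward. The knob stayed out by itself for over 1 s, as the scene and wrist pictures showed. Finally I pushed it home with the closed fingertips, with a peak of about 24 N.

**Last checks:**
- **Mushroom knob:** In the final scene picture its head is back at its starting pixel, about (272, 209). The push ended with the fingertips at z ≈ 0.104 m, the height of the head top when home, and the force had dropped to zero.
- **Other knobs:** The T-bar knob is still out and the slim knob still in, judged from the final picture.
- **Gripper:** It is about 0.1 m clear above the knob, touching nothing.

**Disagreement:** the network's final mark in the scene camera was about 1 cm off in position, (0.468, 0.041) at z = 0.092 m against about (0.477, 0.037). The wrist mark was within about 2 mm. I went by the picture itself.

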